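Crack the bleed screw a quarter turn at the calibration manifold

ROBOT

A 6-joint arm with a two-finger parallel gripper is mounted at the origin on the work surface. World frame = base frame: x ahead of the robot, y to its left, z up, the work surface at z = 0. Lengths are in m, angles in rad, forces in N, time in s.
With the tool pointing down it reaches from about 0.325 to 0.875 m from the base axis. Payload 4.4 kg.
Tool frame: the origin (TCP) lies midway between the tips of the shut fingers; the grasp point (between the pads) lies env.grasp_offset behind it (env.grasp_offset is the distance from the TCP to the grasp point, in m); z points along the fingers, y is the line along which they close (so a half turn about z gives the same grasp; the last joint's range is limited). The gripper opens to 85 mm and grips with 20 to 120 N. Pads are 22 mm wide; open, the fingers measure 114 mm over their backs; the gripper's body (76 mm by 85 mm) begins 54 mm behind the grasp point. The pads swing forward as they close: fully open they stand 13 mm farther back than shut.
Start: joints at [1.171, 0.207, 1.542, -0, 1.393, -0.15], TCP at [0.142, 0.557, 0.197] pointing down, gripper open.
Joint ranges: [-2.73, 2.73], [-0.86, 2.22], [0.23, 2.46], [-1.11, 4.25], [0.08, 2.63], [-2.82, 2.82]. Speed limits (rad/s): [2.79, 2.79, 3.14, 3.14, 3.14, 3.14].

INTERFACE

Orientations are given as a rotation vector (axis times angle).
In Python, from rig import env gives the robot as it stands. The module is installed in compiled form; this text tells all that it offers.
- The arm moves only by the shell command python3 -m crank 'ROWS' [OPENING] [FORCE]. ROWS is JSON, a list of rows, each a list of 2 entries, a list of its own where there are three numbers: the shift along the tool's x, y, z as a fraction of full scale, then the turn, a rotation vector about the tool's x, y, z as a fraction of full scale. A call has exactly 8 rows; each row is the pose to reach, as a shift and turn from the pose commanded when the call began, along the tool's axes at that moment; what a row does not reach only later rows make up. Full scale, the value 1, is 0.8 m for a shift and 1.5 rad for a turn. A row lasts 1/8 s, in which the tool goes at most 62.5 mm and 10.7 degrees, less where a joint would pass 70% of its speed; a pose out of reach is approached as far as the arm can. A call with a number of a shift or a turn outside -1 to 1 is refused whole. A call with a gripper value outside its range is refused whole. OPENING is the opening, from 0 (shut) to 1 (fully open), set as the call begins (- or left out, the last holds). The fingers move at their own pace and stop on an object; FORCE is the grip in N (left out, the last holds). Time passes only in rows, so rows that repeat a pose let the fingers close, or fill a call up. It gives the time, the measured TCP pose, the force, the opening and the grip force at its end, in the units of the state.
- env.get_state(): the state, without advancing time (a new reading comes with each control period).
- env.camera(name): name is "scene" or "top"; returns (picture, depth): 384x512x3 uint8, red, green, blue; 384x512 float32, m along the optical axis (not along the pixel's ray), 0 where there is no reading.
- env.get_calibration(name): a dict with "fx", "fy", "cx", "cy" (pixels), "eye" and "orientation" of the camera in the world. Camera axes: x right, y down, z forward; pixel columns grow to the right and rows downward; lengths in m; the calibration is good to about 2 mm. A picture is of the moment at which its call begins. get_calibration takes no time and is no camera call.
- env.finish_job(): hands the job in; it is judged then, once.
The state is a dict: "time": time; "joints": joint angles; "qvel": joint speeds; "joint_torque": joint torques, N m; "tcp_pos": TCP position; "tool_rot": TCP orientation; "ft_force": force on the tool from outside, world axes, zero at the start; "ft_torque": the same for the moment, N m; "width": opening from 0.0 (shut) to 1.0 (fully open); "gripper_force": force on a finger pad.
Only numpy, scipy, OpenCV 4.12 (cv2) and the standard library are available. Lean on these libraries where they do the work, as an engineer would, in place of code of your own. Each camera call takes 0.05 s, during which the arm holds its last target. There are 200 camera calls.

TASK

One port of the steel manifold block carries a pressure sensor, the other only a low plug. Turn the black wing-headed bleed screw in line with the sensor clockwise (seen from above) until it seats, then back it off a quarter turn, and finish still gripping its wing and holding it steady there. Leave the other bleed screw and the things around the block as they are, and do not bump the sensor.

Things in the scene. Friction and masses are not known exactly. Their poses are not given: they have to be found in the camera images.
- manifold: Heavy fixed steel block, 150 (x) x 220 (y) x 45 mm high. Origin: centre of its underside, on the counter; z up; its -x side faces the robot, turned by up to 0.45 rad. Two stations at its own y = +60 mm (left) and -60 mm (right): each has a bleed screw at x = -40 mm and, in line behind it, a port at x = +40 mm.
- left_port (a point): Centre of the left port's mouth on the block's top face (own x +40, y +60, z 45 mm).
- right_port (a point): Centre of the right port's mouth on the block's top face (own x +40, y -60, z 45 mm).
- sensor: The pressure sensor under test, upright steel cylinder about 27 mm across with a black connector on top, 60 mm high, screwed fast into the left or the right port. Origin: centre of its underside, on the block's top face.
- plug: Low steel hex plug, 24 mm across, 12 mm high, fast in the port that has no sensor. Origin: centre of its underside.
- left_screw (a joint): Left bleed screw's angle (rad) about its upright axis: 0 = seated on a hard stop; grows as it is backed off, anticlockwise from above; 3.5 = far stop. Starts between 0.8 and 2.6. It stays where left, takes about 0.08 N m to turn and does not rise or sink. At 0 its wing lies along the block's own x (pointing at the port), a quarter turn on along the block's own y.
- right_screw (a joint): The same for the right bleed screw.
- left_wing: Black wing of the left screw: upright blade 38 mm long (own x), 10 thick (y), 26 high (z), on a 9 mm stem. Its yaw is the block's yaw plus the joint value. Origin: centre of the blade's lower edge, on the screw's axis, 60 mm above the counter, 15 above the block's top, 9 above the 26 mm wide brass collar.
- right_wing: The same for the right bleed screw.
- left_grip (a point): Centre of the left wing's blade, on the screw's axis, 73 mm above the counter.
- right_grip (a point): Centre of the right wing's blade, on the screw's axis, 73 mm above the counter.
- left_wing_end (a point): One end of the left wing's blade, 19 mm from the axis along the wing's own +x, at the height of its centre.
- right_wing_end (a point): The same on the right wing.
- stand: Slotted black acetal stand, fixed, 250 x 85 mm, 32 mm high, with two rows of upright sensors reaching 72 mm. Left of the block. Origin: centre of its underside.
- ring: Loose blue aluminium adapter ring, 60 mm outside, 36 mm inside, 14 mm high, lying flat right of the block, near its robot side. Origin: centre of its underside.
- puck: Loose clear acrylic sample puck, 56 mm across, 16 mm high, beyond the block. Origin: centre of its underside.
- weight: Loose rubber-footed steel weight with a knob, 60 mm across, 60 mm high, 0.8 kg, right of the block. Origin: centre of its underside.

How it is judged:
On the way:
1. the bleed screw in line with the sensor is turned in until it seats (((horizontal distance between sensor and left_port below 0.03 m and value of joint left_screw below 0.07 rad) or (horizontal distance between sensor and right_port below 0.03 m and value of joint right_screw below 0.07 rad))), for 0.2 s.
At the end, for the whole second after the job is handed in: The screw in line with the sensor, once seated, stands still a quarter turn (1.571 rad, within 0.2) off its seat with the fingers gripping its wing (over 5 N); the other wing's end is within 6 mm of its start, and ring, puck and weight within 30 mm of theirs (((horizontal distance between sensor and left_port below 0.03 m and value of joint left_screw between 1.371 and 1.771 rad and velocity of joint left_screw between -0.05 and 0.05 rad/s and contact force between left_wing and the fingers above 5 N and distance of right_wing_end from where it was at the start of the episode below 0.006 m) or (horizontal distance between sensor and right_port below 0.03 m and value of joint right_screw between 1.371 and 1.771 rad and velocity of joint right_screw between -0.05 and 0.05 rad/s and contact force between right_wing and the fingers above 5 N and distance of left_wing_end from where it was at the start of the episode below 0.006 m)) and not (distance of any of ring, puck, weight from where it was at the start of the episode above 0.03 m)); the arm keeps its last pose, push and grip.
It fails at once if the other bleed screw is turned (its wing end moves more than 6 mm) ((horizontal distance between sensor and left_port below 0.03 m and distance of right_wing_end from where it was at the start of the episode above 0.006 m) or (horizontal distance between sensor and right_port below 0.03 m and distance of left_wing_end from where it was at the start of the episode above 0.006 m)).
It fails at once if the sensor under test is bumped (more than 4 N) (contact force between sensor and anything else above 4 N).
It fails at once if the sensors in the stand are bumped (more than 4 N) (contact force between stand and anything else above 4 N).
It fails at once if ring, puck or weight is moved more than 30 mm (distance of any of ring, puck, weight from where it was at the start of the episode above 0.03 m).
It also fails if it takes over 48 s, if anything falls off the work surface, if the arm or the gripper's body presses on something with over 40 N, if the wrist force passes 120 N, or if a joint passes its speed limit or range.

## Working session

There is one attempt and no reset: what is moved stays moved. The work goes in short steps, Python scripts to look and compute and a shell command to move; the robot and the scene stay as the last step left them, time stands still between calls to the robot, and variables do not carry over. Pictures are saved under pics/ and viewed, at most 10 in all, crops included, and the job is handed in when it is done.

```bash
mkdir -p pics; cat > h.py <<'E'
from rig import env
import numpy as np, cv2
from scipy.spatial.transform import Rotation as R
def cam(n):
    p,d=env.camera(n); c=env.get_calibration(n); return p,d,c
def world(d,c):
    v,u=np.mgrid[:d.shape[0],:d.shape[1]]
    P=np.stack([(u-c['cx'])/c['fx']*d,(v-c['cy'])/c['fy']*d,d],-1)
    O=np.array(c['orientation'],float)
    M=O if O.shape==(3,3) else R.from_rotvec(O).as_matrix()
    return P@M.T+np.array(c['eye'])
E
python3 - <<'E'
from h import *
for n in('top','scene'):
    p,d,c=cam(n); cv2.imwrite(f'pics/{n}0.png',p[...,::-1]); np.savez(f'{n}0.npz',p=p,d=d,W=world(d,c)); print(c)
s=env.get_state(); print(s, env.grasp_offset)
E
```

```text
{'fx': 376.4341566861014, 'fy': 376.4341566861014, 'cx': 253.8718007844368, 'cy': 196.7748274998595, 'eye': array([0.40599207, 0.02002929, 1.1655706 ]), 'orientation': array([-2.11365686,  2.11887186, -0.19718674])}
{'fx': 381.59510215228573, 'fy': 381.59510215228573, 'cx': 263.7279443387746, 'cy': 191.8113451803606, 'eye': array([1.07548108, 0.34977384, 0.8365751 ]), 'orientation': array([-1.18457654, -2.4725014 ,  0.80496782])}
{'time': 0.1, 'joints': array([ 1.17149614e+00,  2.07388479e-01,  1.54279919e+00, -1.01037011e-05,
        1.39350322e+00, -1.50491765e-01]), 'qvel': array([ 0.00045536, -0.00183068, -0.00323723, -0.00195683,  0.00090833,
       -0.00110821]), 'joint_torque': array([-1.24366346e-03, -3.84094656e+01, -2.92547357e+01, -2.69563561e-04,
        4.92220584e-03, -1.30328294e-05]), 'tcp_pos': array([0.14130833, 0.55659268, 0.19601711]), 'tool_rot': array([-0.38974756, -3.1167568 ,  0.00317583]), 'ft_force': array([-0.08849865,  0.25033589, -0.21277338]), 'ft_torque': array([-0.03908766, -0.00062809,  0.02311808]), 'gripper_force': 0.0, 'width': 1.002344398302357} 0.0187
```

View pics/top0.png

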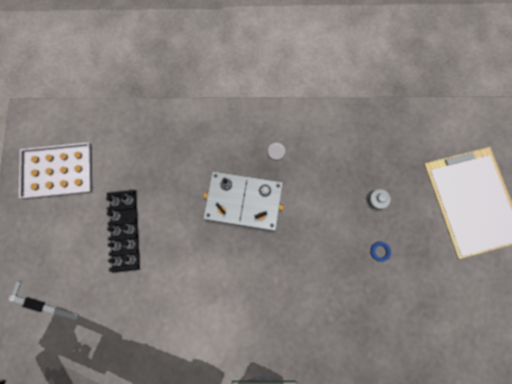

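View pics/scene0.png

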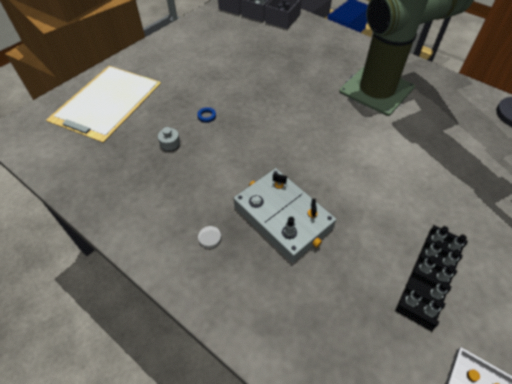

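The top view shows the sensor on the left port at about (226,184) and the plug at (265,190). The left wing is at (221,209) and the right wing at (261,216). Next I measure these points.

```bash
python3 - <<'E'
from h import *
z=np.load('top0.npz'); W=z['W'];p=z['p'].astype(int)
sub=np.s_[160:240,190:300]
w=W[sub].reshape(-1,3); px=p[sub].reshape(-1,3)
m=(w[:,2]>.035)&(w[:,2]<.056)
r=cv2.minAreaRect(w[m][:,:2].astype(np.float32)); print('block',r, np.median(w[m][:,2]))
b=cv2.boxPoints(r);print(b)
c=np.array(r[0])
for name,u,v in(('sensor',226,184),('plug',265,190),('L',221,209),('R',261,216)):
    s=np.s_[v-10:v+11,u-10:u+11]; ww=W[s].reshape(-1,3); k=ww[:,2]>(.052 if name=='plug' else .066)
    if k.sum()<3: print(name,k.sum(),ww[:,2].max());continue
    q=ww[k]; cc,ev=np.linalg.eigh(np.cov(q[:,:2].T)); print(name,k.sum(),q.mean(0),np.median(q[:,2]),'ang',np.arctan2(ev[1,1],ev[0,1]),np.sqrt(cc), cv2.minAreaRect(q[:,:2].astype(np.float32)))
z=np.load('scene0.npz');W=z['W']
for name,u,v in(('sensor',290,226),('L',313,208),('R',280,179)):
    s=np.s_[v-14:v+15,u-12:u+13]; ww=W[s].reshape(-1,3); k=ww[:,2]>.066
    q=ww[k]; print('scene',name,k.sum(),q.mean(0) if len(q) else 0)
t=cv2.resize(z['p'][160:270,225:345][...,::-1],None,fx=6,fy=5.4,interpolation=2)
z=np.load('top0.npz');t2=cv2.resize(z['p'][165:240,195:295][...,::-1],None,fx=7,fy=7,interpolation=2); cv2.imwrite('pics/c1.png',t2)
E
```

```text
block ((0.6173652410507202, 0.06463804841041565), (0.22974346578121185, 0.15085172653198242), 80.72117614746094) 0.044537148764994705
[[ 0.5244045  -0.03656903]
 [ 0.6732824  -0.06089222]
 [ 0.71032596  0.16584513]
 [ 0.5614481   0.19016832]]
sensor 57 [0.66253844 0.1143038  0.0921621 ] 0.0892915990057983 ang 1.7581258847022867 [0.0050408  0.00592425] ((0.663210391998291, 0.11518507450819016), (0.021454913541674614, 0.018768779933452606), 87.31124114990234)
plug 46 [ 0.63611367 -0.0023828   0.10330453] 0.05509632450483992 ang 3.043161000925785 [0.00624063 0.05019237] ((0.5334573984146118, 0.015358513221144676), (0.02693154849112034, 0.2536761462688446), 81.84130859375)
L 52 [0.5791211  0.12361579 0.12534811] 0.08424284614761923 ang -2.592790735911961 [0.00328819 0.04233869] ((0.5061100125312805, 0.07658563554286957), (0.22964458167552948, 0.012338818050920963), 32.53754425048828)
R 58 [0.55522154 0.01108304 0.15802467] 0.08510531466172722 ang 3.056520077198786 [0.00996582 0.04139476] ((0.4936312735080719, 0.022531967610120773), (0.033773332834243774, 0.17206670343875885), 80.5308609008789)
scene sensor 127 [0.67827031 0.12092616 0.10193903]
scene L 90 [0.60305817 0.13476956 0.09914962]
scene R 123 [0.60012488 0.03069894 0.12269187]
```

View pics/c1.png

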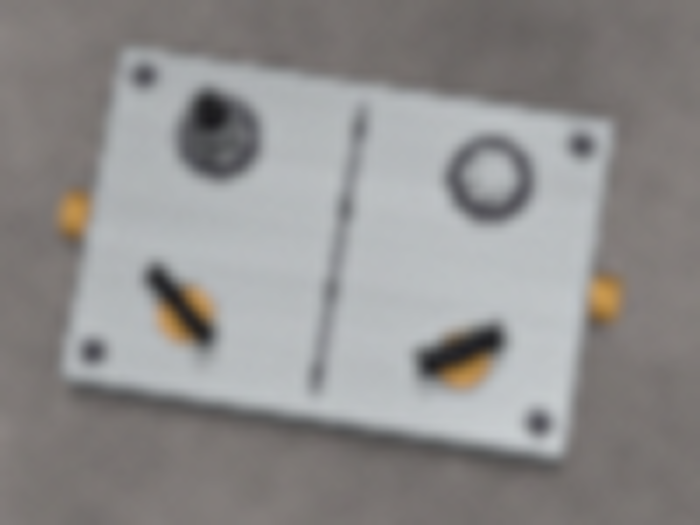

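The crop confirms that the sensor is at the upper left and the left wing runs up-left to down-right. The block's corners are at crop pixels (125,48), (612,120), (562,460) and (65,378). I'll fit the block's pose from those and the wing angle from the filtered pixels.

```bash
cat >> h.py <<'E'
def ray(c,u,v,z):
    M=R.from_rotvec(c['orientation']).as_matrix(); u=np.atleast_1d(u);v=np.atleast_1d(v)
    r=np.stack([(u-c['cx'])/c['fx'],(v-c['cy'])/c['fy'],np.ones(len(u))],-1)@M.T
    return (c['eye']+r*((z-c['eye'][2])/r[:,2])[:,None])[:,:2]
E
python3 - <<'E'
from h import *
c=env.get_calibration('top'); z=np.load('top0.npz');p=z['p'].astype(int)
k=np.array([(125,48),(612,120),(562,460),(65,378)])/7.+[195,165]-.43
q=ray(c,k[:,0],k[:,1],.045); print(q, np.linalg.norm(q-np.roll(q,1,0),axis=1))
mid=q.mean(0); yv=q[0]-q[1]+q[3]-q[2]; yaw=np.arctan2(yv[1],yv[0])-np.pi/2
xv=q[0]-q[3]+q[1]-q[2]; yaw2=np.arctan2(xv[1],xv[0]); print('mid',mid,yaw,yaw2)
yw=(yaw+yaw2)/2; Rm=np.array([[np.cos(yw),-np.sin(yw)],[np.sin(yw),np.cos(yw)]])
for n,o in dict(L=(-.04,.06),R=(-.04,-.06),sens=(.04,.06)).items(): print(n,mid+Rm@o)
for n,u,v in(('L',221,209),('R',261,216)):
    g=p[v-9:v+10,u-9:u+10]; m=g.max(-1)<75; vv,uu=np.nonzero(m); x=ray(c,uu+u-9.,vv+v-9.,.085)
    e,ev=np.linalg.eigh(np.cov(x.T)); a=np.arctan2(ev[1,1],ev[0,1]); print(n,len(x),x.mean(0),'ang',a,'joint',(a-yw)%np.pi,np.sqrt(e*12))
E
```

```text
[[ 0.70552777  0.15597093]
 [ 0.67225738 -0.05744601]
 [ 0.52366945 -0.0337846 ]
 [ 0.55943632  0.17888129]] [0.14787697 0.2159947  0.15046008 0.21565261]
mid [0.61522273 0.0609054 ] -0.16063180385521814 -0.15674575751332892
L [0.58520673 0.12647247]
R [0.5662439  0.00798022]
sens [0.66420156 0.11383058]
L 20 [0.58365471 0.12603043] ang -2.4373279055653376 joint 0.8629535287087289 [0.00487119 0.03444163]
R 27 [0.56544336 0.00866722] ang 1.9764052468519187 joint 2.135094027536192 [0.00743178 0.03124307]
```

```bash
cat >> h.py <<'E'
def go(x,y,z,ya=None):
    """fractions of shift and turn from the measured pose to TCP x,y,z with tool-y at world angle ya, straight down"""
    s=env.get_state(); T=R.from_rotvec(s['tool_rot']); d=T.inv().apply(np.array([x,y,z])-s['tcp_pos'])/.8
    out=[d.round(4)]
    m=T.as_matrix(); print('t',s['time'],'tcp',s['tcp_pos'].round(4),'yang',np.arctan2(m[1,1],m[0,1]).round(4),'tilt',m[:2,2].round(4))
    if ya is not None:
        Y=np.array([np.cos(ya),np.sin(ya),0]);Z=np.array([0,0,-1.]); G=R.from_matrix(np.stack([np.cross(Y,Z),Y,Z],1))
        out.append(((T.inv()*G).as_rotvec()/1.5).round(4))
    print(*out)
E
python3 -c "
from h import *
go(.45,.257,.19,.228)
go(.585,.1264,.16,-.866)"
```

```text
t 0.1 tcp [0.1413 0.5566 0.196 ] yang 1.322 tilt [-0.0008 -0.0019]
[-0.4662 -0.2679  0.0079] [-1.400e-03  6.000e-04  7.293e-01]
t 0.1 tcp [0.1413 0.5566 0.196 ] yang 1.322 tilt [-0.0008 -0.0019]
[-0.67   -0.3845  0.0456] [-1.0000e-03  1.4000e-03  1.4587e+00]
```

```bash
python3 -m crank '[[[-0.06,-0.035,0],[0,0,0.09]],[[-0.12,-0.07,0],[0,0,0.18]],[[-0.18,-0.1,0],[0,0,0.27]],[[-0.24,-0.135,0],[0,0,0.36]],[[-0.3,-0.17,0],[0,0,0.45]],[[-0.36,-0.205,0],[0,0,0.54]],[[-0.42,-0.24,0],[0,0,0.64]],[[-0.466,-0.268,0],[0,0,0.73]]]' 0.65 60; python3 -c "
from h import *
go(.585,.1264,.14,-.866)"
```

```text
time: 1.1
tcp_pos: [0.4512, 0.2558, 0.1966]
tool_rot: [-1.963, -2.453, 0.001]
ft_force: [0.7, 1.4, -0.3]
width: 0.648
gripper_force: 0.0
t 1.1 tcp [0.4512 0.2558 0.1966] yang 0.2211 tilt [-0.0006 -0.0003]
[-0.1945  0.1278  0.0708] [-3.000e-04  3.000e-04  7.247e-01]
```

```bash
python3 -m crank '[[[-0.03,0.02,0.01],[0,0,0.1]],[[-0.06,0.04,0.02],[0,0,0.2]],[[-0.09,0.06,0.03],[0,0,0.3]],[[-0.12,0.08,0.04],[0,0,0.4]],[[-0.15,0.1,0.05],[0,0,0.5]],[[-0.175,0.115,0.06],[0,0,0.6]],[[-0.1945,0.128,0.07],[0,0,0.7]],[[-0.1945,0.128,0.07],[0,0,0.725]]]' 0.65 60; python3 - <<'E'
from h import *
go(.585,.1264,.058,-.866)
p,d,c=cam('scene'); cv2.imwrite('pics/s1.png',cv2.resize(p[130:270,220:380][...,::-1],None,fx=4,fy=4,interpolation=2))
E
```

```text
time: 2.1
tcp_pos: [0.5847, 0.1278, 0.1394]
tool_rot: [-2.947, -1.087, 0.004]
ft_force: [-0.5, 0.6, 0.8]
width: 0.649
gripper_force: 0.0
t 2.1 tcp [0.5847 0.1278 0.1394] yang -0.8642 tilt [-0.0027 -0.0005]
[-0.0006  0.0017  0.1017] [-0.0009  0.0016  0.0012]
```

View pics/s1.png

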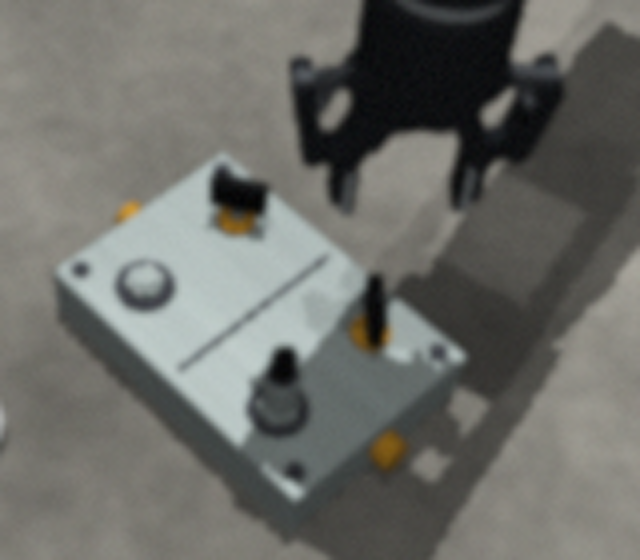

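The picture shows the fingers open above the block on either side of the left wing at (375,300), with the sensor at (283,375) clear. I'll descend, then close.

```bash
python3 -m crank '[[[0,0.001,0.015],[0,0,0]],[[0,0.002,0.03],[0,0,0]],[[0,0.002,0.045],[0,0,0]],[[0,0.002,0.06],[0,0,0]],[[0,0.002,0.075],[0,0,0]],[[0,0.002,0.09],[0,0,0]],[[0,0.002,0.1],[0,0,0]],[[0,0.002,0.1],[0,0,0]]]' && python3 -m crank '[[[0,0,0],[0,0,0]],[[0,0,0],[0,0,0]],[[0,0,0],[0,0,0]],[[0,0,0],[0,0,0]],[[0,0,0],[0,0,0]],[[0,0,0],[0,0,0]],[[0,0,0],[0,0,0]],[[0,0,0],[0,0,0]]]' 0 60; python3 -c "
from h import *
go(.585,.1264,.058,-.866);print(env.get_state()['ft_torque'])"
```

```text
time: 3.15
tcp_pos: [0.5853, 0.1279, 0.0601]
tool_rot: [-2.945, -1.092, 0.003]
ft_force: [0.7, -0.1, 0.3]
width: 0.65
gripper_force: 0.0
time: 4.15
tcp_pos: [0.586, 0.1279, 0.0611]
tool_rot: [2.946, 1.092, -0.0]
ft_force: [0.2, -0.1, 0.5]
width: 0.005
gripper_force: 0.0
t 4.15 tcp [0.586  0.1279 0.0611] yang -0.8604 tilt [ 0. -0.]
[-0.0022  0.0007  0.0039] [0.     0.     0.0037]
[ 0.01870341 -0.02977295 -0.02783342]
```

The fingers shut completely (width 0.005) with no grip force, so they missed the wing. I'll look again.

```bash
python3 - <<'E'
from h import *
p,d,c=cam('scene'); cv2.imwrite('pics/s2.png',cv2.resize(p[130:270,220:380][...,::-1],None,fx=4,fy=4,interpolation=2))
W=world(d,c); M=R.from_rotvec(c['orientation']).as_matrix()
def pr(q): v=(np.array(q)-c['eye'])@M; return [c['fx']*v[0]/v[2]+c['cx'],c['fy']*v[1]/v[2]+c['cy']]
for n,q in dict(L=(.585,.1264,.073),tcp=env.get_state()['tcp_pos'],Rw=(.566,.008,.073),sens=(.664,.114,.105)).items():
    u=pr(q); print(n,u,(np.array(u)-[220,130])*4)
E
```

```text
L [np.float64(313.32550910166225), np.float64(205.8605389159662)] [373.30203641 303.44215566]
tcp [np.float64(313.0498004996706), np.float64(209.1832431376945)] [372.199202   316.73297255]
Rw [np.float64(279.1885047323361), np.float64(177.03933541177497)] [236.75401893 188.15734165]
sens [np.float64(290.95296897658136), np.float64(217.36188482994413)] [283.81187591 349.44753932]
```

View pics/s2.png

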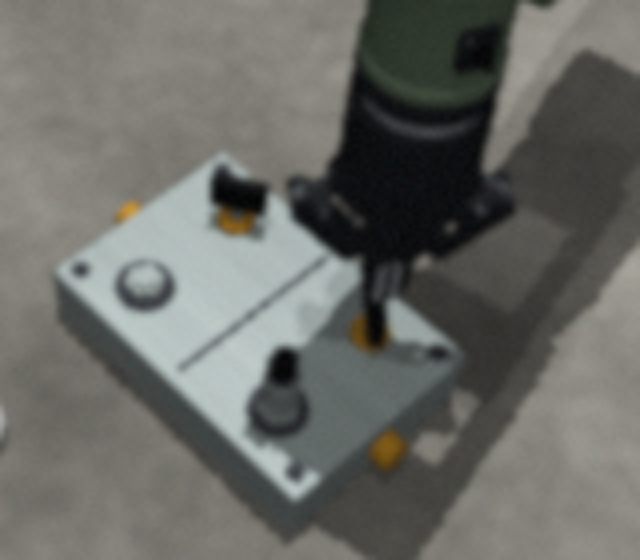

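The wing at (375,310) sits in front of the fingers, whose tips are near (385,290). By the state they should be around the wing. I'll check this with depth and a closer crop.

```bash
python3 - <<'E'
from h import *
p,d,c=cam('scene');W=world(d,c)
p2,d2,c2=cam('top');
a=cv2.resize(p[175:225,290:345][...,::-1],(440,400),interpolation=2)
b=cv2.resize(p2[185:235,190:240][...,::-1],(350,350),interpolation=2)
im=np.zeros((400,800,3),np.uint8); im[:,:440]=a; im[:350,445:795]=b; cv2.imwrite('pics/s3.png',im)
np.set_printoptions(linewidth=200)
for v in range(186,218,2):
    print(v,[('%d,%d,%d'%tuple((W[v,u]*1000).round())) for u in range(308,322,2)])
E
```

```text
186 ['598,109,152', '594,112,150', '610,125,177', '607,128,177', '606,132,178', '579,125,146', '588,134,161']
188 ['603,113,152', '600,116,151', '609,125,169', '609,130,173', '605,133,171', '583,128,144', '591,136,159']
190 ['608,116,152', '601,118,147', '609,126,162', '608,131,165', '603,133,162', '588,131,145', '595,139,159']
192 ['611,119,150', '605,120,145', '606,126,151', '602,129,150', '600,133,151', '590,133,141', '593,139,149']
194 ['610,119,142', '593,116,122', '607,127,146', '602,130,143', '598,133,141', '590,134,133', '593,140,143']
196 ['552,91,47', '595,118,117', '599,124,127', '600,130,134', '597,133,132', '593,137,132', '590,140,131']
198 ['555,94,45', '599,120,115', '598,125,119', '599,130,125', '595,134,124', '593,137,124', '586,139,119']
200 ['563,99,48', '604,124,116', '597,126,110', '600,132,119', '597,135,118', '594,139,118', '586,140,111']
202 ['567,102,47', '563,105,46', '597,126,102', '598,132,109', '595,136,109', '593,140,110', '586,142,105']
204 ['572,105,47', '579,114,63', '593,126,89', '597,132,100', '595,137,102', '591,140,100', '523,116,1']
206 ['576,108,46', '573,112,46', '595,128,86', '593,132,86', '564,124,46', '560,128,46', '558,132,48']
208 ['582,112,47', '583,118,53', '601,132,87', '600,136,90', '595,139,86', '564,131,44', '562,135,46']
210 ['590,117,52', '588,121,54', '602,133,81', '602,138,86', '599,142,86', '570,134,45', '566,138,44']
212 ['595,120,51', '591,124,51', '606,136,80', '603,139,79', '597,142,74', '575,138,45', '572,142,45']
214 ['598,123,49', '596,127,50', '606,137,72', '603,141,72', '587,139,52', '580,141,45', '579,146,49']
216 ['601,125,46', '601,130,50', '599,135,53', '595,138,51', '589,141,46', '586,145,47', '582,148,45']
```

View pics/s3.png

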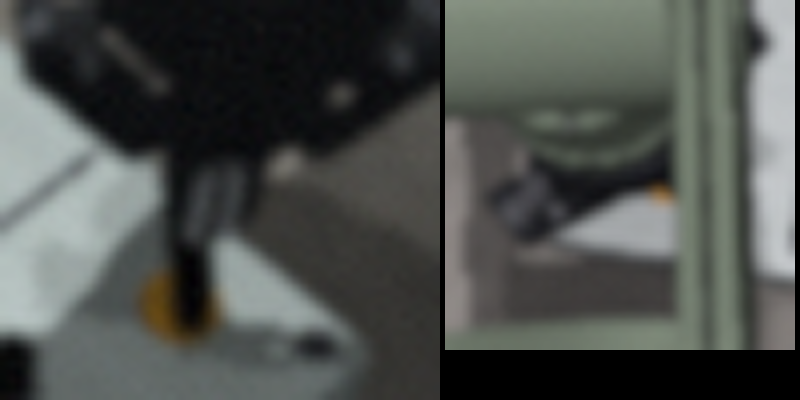

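```bash
python3 - <<'E'
from h import *
c=env.get_calibration('scene'); M=R.from_rotvec(c['orientation']).as_matrix()
def pr(q): v=(np.array(q)-c['eye'])@M; return np.array([c['fx']*v[0]/v[2]+c['cx'],c['fy']*v[1]/v[2]+c['cy']])
for z in (.055,.061,.075,.09,.1,.11): print('now',z,((pr((.586,.128,z))-[290,175])*8).round())
h=np.array([np.cos(-.864),np.sin(-.864),0])*.0275
for z in (.139,.15,.16,.17,.18): print('s1',z,((pr(np.r_[.5847,.1278,z]-h)-[220,130])*4).round(),((pr(np.r_[.5847,.1278,z]+h)-[220,130])*4).round())
E
```

```text
now 0.055 [182. 285.]
now 0.061 [184. 274.]
now 0.075 [190. 248.]
now 0.09 [196. 220.]
now 0.1 [200. 200.]
now 0.11 [204. 181.]
s1 0.139 [437. 238.] [341. 240.]
s1 0.15 [440. 227.] [343. 229.]
s1 0.16 [443. 216.] [345. 218.]
s1 0.17 [446. 205.] [347. 207.]
s1 0.18 [448. 194.] [349. 196.]
```

The depth cloud shows the shut finger tips at z≈0.095, with good lateral alignment. The real tips therefore sit about 30 mm above the reported TCP, and the fingers closed just above the wing's top at 0.086. I'll reopen and lower about 28 mm. That is safe: the tips must be above 0.086 now, so they end no lower than 0.058.

```bash
python3 -m crank '[[[0,0,0],[0,0,0]],[[0,0,0],[0,0,0]],[[0,0,0],[0,0,0]],[[0,0,0],[0,0,0]],[[0,0,0],[0,0,0]],[[0,0,0],[0,0,0]],[[0,0,0],[0,0,0]],[[0,0,0],[0,0,0]]]' 0.6 60; python3 -m crank '[[[0,0,0.006],[0,0,0]],[[0,0,0.012],[0,0,0]],[[0,0,0.018],[0,0,0]],[[0,0,0.024],[0,0,0]],[[0,0,0.03],[0,0,0]],[[0,0,0.035],[0,0,0]],[[0,0,0.035],[0,0,0]],[[0,0,0.035],[0,0,0]]]'; python3 - <<'E'
from h import *
p,d,c=cam('scene'); cv2.imwrite('pics/s4.png',cv2.resize(p[160:235,280:360][...,::-1],None,fx=7,fy=7,interpolation=2))
E
```

```text
time: 5.3
tcp_pos: [0.586, 0.1279, 0.0611]
tool_rot: [2.945, 1.092, -0.0]
ft_force: [0.2, -0.5, 0.7]
width: 0.599
gripper_force: 0.0
time: 6.3
tcp_pos: [0.5861, 0.128, 0.0332]
tool_rot: [2.945, 1.092, 0.0]
ft_force: [0.0, -0.8, -0.5]
width: 0.599
gripper_force: 0.0
```

View pics/s4.png

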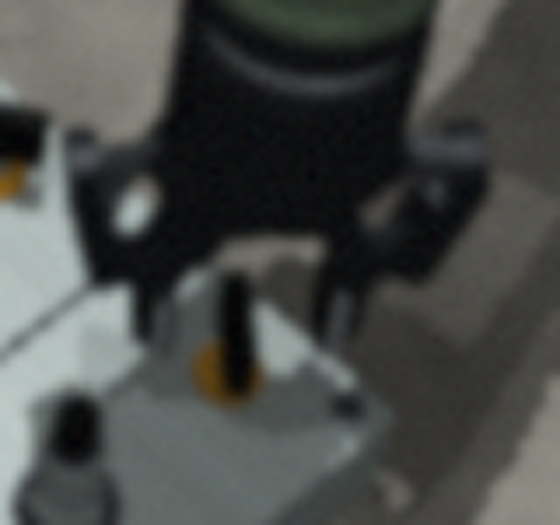

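The state reads z=0.033 with no contact, which confirms the offset. The fingers at (150,320) and (340,320) now straddle the wing at (237,310). Closing.

```bash
python3 -m crank '[[[0,0,0],[0,0,0]],[[0,0,0],[0,0,0]],[[0,0,0],[0,0,0]],[[0,0,0],[0,0,0]],[[0,0,0],[0,0,0]],[[0,0,0],[0,0,0]],[[0,0,0],[0,0,0]],[[0,0,0],[0,0,0]]]' 0 60;  python3 -c "
from h import *
go(.585,.1264,.033,-1.73);print(env.get_state()['ft_torque'])"
```

```text
time: 7.35
tcp_pos: [0.5867, 0.1274, 0.0335]
tool_rot: [2.944, 1.092, 0.002]
ft_force: [3.0, -5.2, 1.0]
width: 0.096
gripper_force: 60.8
t 7.35 tcp [0.5867 0.1274 0.0335] yang -0.8606 tilt [ 0.0015 -0.0008]
[-0.0024 -0.0005  0.0006] [ 0.0008 -0.0008  0.5796]
[-0.65357981 -0.37774766 -0.06060501]
```

Gripped, with 60.8 N and an opening of about 8 mm. The pads put the joint at about 0.87. I'll turn clockwise in steps and watch the torque.

```bash
python3 -m crank '[[[0,0,0],[0,0,0.07]],[[0,0,0],[0,0,0.14]],[[0,0,0],[0,0,0.21]],[[0,0,0],[0,0,0.28]],[[0,0,0],[0,0,0.35]],[[0,0,0],[0,0,0.42]],[[0,0,0],[0,0,0.48]],[[0,0,0],[0,0,0.52]]]';  python3 -c "
from h import *
go(.585,.1264,.033,-1.73);print(env.get_state()['ft_torque'])"
```

```text
time: 8.35
tcp_pos: [0.5867, 0.1275, 0.0335]
tool_rot: [3.139, -0.112, 0.002]
ft_force: [1.8, -3.9, 2.1]
width: 0.099
gripper_force: 60.8
t 8.35 tcp [0.5867 0.1275 0.0335] yang -1.6421 tilt [ 0.0015 -0.0008]
[-0.0021  0.0015  0.0006] [ 0.0004 -0.0011  0.0586]
[-0.71382003 -0.39560573  0.12109488]
```

```bash
python3 -m crank '[[[0,0,0],[0,0,0.02]],[[0,0,0],[0,0,0.035]],[[0,0,0],[0,0,0.05]],[[0,0,0],[0,0,0.06]],[[0,0,0],[0,0,0.07]],[[0,0,0],[0,0,0.08]],[[0,0,0],[0,0,0.085]],[[0,0,0],[0,0,0.085]]]';  python3 -c "
from h import *
go(.585,.1264,.033,-1.73);print(env.get_state()['ft_torque'])"
```

```text
time: 9.35
tcp_pos: [0.5867, 0.1275, 0.0335]
tool_rot: [3.126, -0.305, 0.003]
ft_force: [2.4, -4.4, 0.9]
width: 0.105
gripper_force: 61.6
t 9.35 tcp [0.5867 0.1275 0.0335] yang -1.7652 tilt [ 0.0017 -0.0014]
[-0.0019  0.0017  0.0006] [ 0.0007 -0.0013 -0.0235]
[-0.68368935 -0.47624898  0.67981825]
```

The torque about z rose from 0.12 to 0.68 N m at the expected angle, so the screw is seated. Backing off to tool-y ≈ -0.165.

```bash
python3 -m crank '[[[0,0,0],[0,0,0]],[[0,0,0],[0,0,-0.08]],[[0,0,0],[0,0,-0.16]],[[0,0,0],[0,0,-0.24]],[[0,0,0],[0,0,-0.32]],[[0,0,0],[0,0,-0.4]],[[0,0,0],[0,0,-0.48]],[[0,0,0],[0,0,-0.55]]]'; python3 -m crank '[[[0,0,0],[0,0,-0.08]],[[0,0,0],[0,0,-0.16]],[[0,0,0],[0,0,-0.24]],[[0,0,0],[0,0,-0.32]],[[0,0,0],[0,0,-0.4]],[[0,0,0],[0,0,-0.47]],[[0,0,0],[0,0,-0.515]],[[0,0,0],[0,0,-0.515]]]'; python3 - <<'E'
from h import *
go(.585,.1264,.033,-.165);print(env.get_state()['ft_torque'])
p,d,c=cam('scene'); cv2.imwrite('pics/s5.png',cv2.resize(p[150:270,225:360][...,::-1],None,fx=5,fy=5,interpolation=2))
E
```

```text
time: 10.35
tcp_pos: [0.5867, 0.1274, 0.0335]
tool_rot: [2.985, 0.975, 0.002]
ft_force: [3.8, -4.9, 1.7]
width: 0.103
gripper_force: 60.9
time: 11.35
tcp_pos: [0.5867, 0.1273, 0.0335]
tool_rot: [2.4, 2.024, 0.001]
ft_force: [2.3, -4.6, 1.1]
width: 0.098
gripper_force: 60.8
t 11.35 tcp [0.5867 0.1273 0.0335] yang -0.1698 tilt [ 0.0015 -0.001 ]
[-0.0015 -0.0019  0.0006] [ 0.0011  0.0005 -0.0032]
[-0.73467624 -0.38036187  0.05026967]
```

View pics/s5.png

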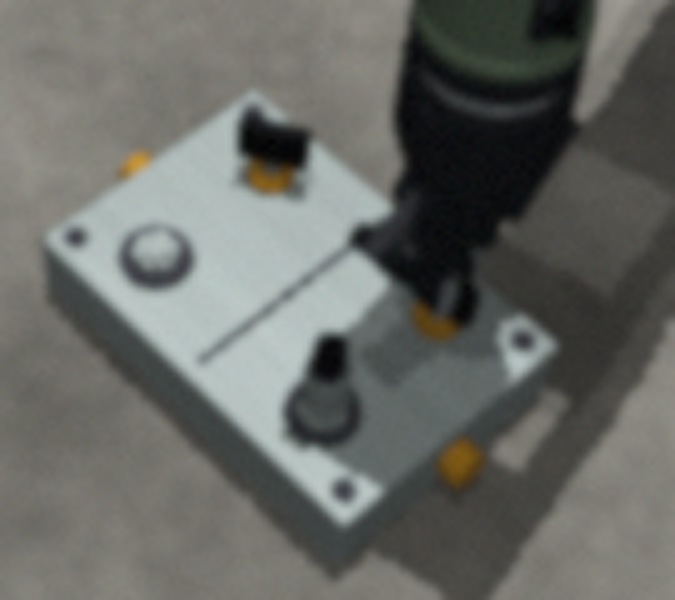

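The wing at (445,300) now lies along the block's y axis, held in the pads. The sensor at (322,390) and the right wing at (272,145) are untouched. I'll let it settle for one call and hand the job in.

```bash
python3 -m crank '[[[0,0,0],[0,0,0]],[[0,0,0],[0,0,0]],[[0,0,0],[0,0,0]],[[0,0,0],[0,0,0]],[[0,0,0],[0,0,0]],[[0,0,0],[0,0,0]],[[0,0,0],[0,0,0]],[[0,0,0],[0,0,0]]]'; python3 -c "
from rig import env
print(env.finish_job())"
```

```text
time: 12.4
tcp_pos: [0.5867, 0.1273, 0.0335]
tool_rot: [2.401, 2.024, 0.001]
ft_force: [3.3, -5.5, -0.1]
width: 0.1
gripper_force: 60.8
the job is handed in; nothing more can be done
None
```

I turned the left bleed screw (the one in line with the sensor) clockwise until the torque showed it had seated, backed it off about a quarter turn (1.57 rad by the tool angle), and handed the job in still gripping its wing at about 61 N; no verdict came back.

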